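# Fit the second support arm to a slotted bench rack and lock it

## Robot

A 6-joint arm with a two-finger parallel gripper is mounted at the origin on the work surface; the furniture and walls round the work are solid. World frame = base frame: x ahead of the robot, y to its left, z up, the work surface at z = 0. Lengths are in m, angles in rad, forces in N, time in s.
With the tool pointing down it reaches from about 0.35 to 0.975 m from the base axis. Payload 4.9 kg.
Tool frame: the origin (TCP) lies on the centre line of the jaws, within the pads' length; the fingertips stand 8 mm ahead of it and the grasp point (between the pads) lies 11 mm behind it; z points along the fingers, y is the direction in which the jaws open and shut (so a half turn about z gives the same grasp; the last joint's range is limited). The gripper opens to 85 mm and grips with 20 to 120 N. Pads are 22 mm wide; open, the fingers measure 114 mm over their backs; the gripper's body (76 mm by 85 mm) begins 54 mm behind the grasp point. The pads swing forward as they close: fully open they stand 13 mm farther back than shut.
Start: joints at [-1.466, 0.053, 1.613, -0, 1.476, -0.119], TCP at [0.139, -0.609, 0.239] pointing down, gripper open.
Joint ranges: [-3.01, 3.01], [-1.01, 2.22], [0.06, 2.58], [-1.02, 4.17], [0.09, 2.62], [-3.14, 3.14]. Speed limits (rad/s): [2.57, 2.57, 3.14, 3.14, 3.14, 3.14].

## Interface

Orientations are given as a rotation vector (axis times angle).
In Python, from station import get_obs, get_image, calibration, finish_job gives the robot as it stands. The module is installed in compiled form; this text tells all that it offers.
- The arm moves only by the shell command python3 -m jog 'ROWS' [FORCE]. ROWS is JSON, a list of rows, each a list of 7 numbers: the shift along the tool's x, y, z in cm, then the turn, a rotation vector about the tool's x, y, z in rad, then the closure in counts, from 0 (fully open) to 255 (shut). In form: [[dx, dy, dz, ax, ay, az, jaw], ...]. A call has 1 to 8 rows; each row is the pose to reach, as a shift and turn from the pose measured when the call began, along the tool's axes at that moment; what a row does not reach only later rows make up. A row lasts 1/12 s, in which the tool goes at most 41.7 mm and 7.16 degrees, less where a joint would pass 70% of its speed; a pose out of reach is approached as far as the arm can. A call with a gripper value outside its range is refused whole. The fingers move at their own pace and stop on an object; FORCE is the grip in N (left out, the last holds). Time passes only in rows, so rows that repeat a pose let the fingers close. It gives the time, the measured TCP pose, the force and the opening at its end, in the units of the state.
- get_obs(): the state, without advancing time (a new reading comes with each control period).
- get_image(name): name is "scene" or "top" or "wrist"; returns the picture (384x512x3 uint8, red, green, blue); there is no depth.
- calibration(name): a dict with "vfov" (degrees; the focal length in pixels is half the picture's height over the tangent of half this angle, whatever the lens; pixels are square), "cx", "cy" (the principal point, pixels), "R" (3x3) and "t" (3): a world point X has camera coordinates R X + t. Camera axes: x right, y down, z forward; pixel columns grow to the right and rows downward; lengths in m; the calibration is good to about 2 mm. The wrist camera is an equidistant fisheye: a pixel r from the principal point sees the ray r / f radians off the axis. A picture is of the moment at which its call begins: read the wrist's pose just before it. calibration takes no time and is no camera call; for the wrist camera it gives the pose at the moment of the call.
- finish_job(): hands the job in, once; it reports no verdict.
The state is a dict: "t": time; "q": joint angles; "dq": joint speeds; "effort": joint torques, N m; "tool_pos": TCP position; "tool_rot": TCP orientation; "contact_force": force on the tool from outside, world axes, zero at the start; "wrist_torque": the same for the moment, N m; "opening": finger opening in m.
Only numpy, scipy, OpenCV 4.12 (cv2) and the standard library are available. Lean on these libraries where they do the work, as an engineer would, in place of code of your own. Each camera call takes 0.05 s, during which the arm holds its last target. There are 200 camera calls.

## Task

The small bar rack on the bench has two slotted uprights, but only one carries its blue support arm. Hook the two claws of the loose blue arm into the empty upright at the same level as the fitted arm, then press it down, best on the flat tab above its claws, until it is fully home and its spring lock pin has snapped out into the slot below. Feel for the stop and do not force it, leave the yellow cup, the black tape roll and the steel offcut where they are, and let go of the arm so that it hangs in the rack by itself.

Things in the scene. Friction and masses are not known exactly. Their poses are not given: they have to be found in the camera images.
- grip (a point): Centre of the loose blue arm's steel tube, 25 wide (y) x 25 high (z), 165 long, underside 12.5 mm below this point; the arm stands on the bench the way up it will hang. +x of the arm: along the tube to the end plate and claws; z up. Plate's rear face 95 mm ahead (+x), free end 78 mm behind, black end cap 42 high. About 0.4 kg, balance point some 30 mm ahead of this point
- notch (a point): On the rear face of the loose arm's end plate (30 wide, 102 high, 5 thick), centre line, 34 mm above the underside = underside of the lower claw's tongue. Axes as grip. Two claws 50 mm apart in height, 5 wide: a 10 high tongue reaches 9.5 out (+x); its outer 4 mm hooks 10 mm further down with a bevelled tip, leaving a 5.5 mm gap to the plate
- tab (a point): Top centre of the press tab, the flat folded top of the loose arm's end plate, 22 (x) x 30 (y) mm, 102 mm above the underside, 11 mm in front of the plate's rear face. Press the arm home here: pressed far out on the tube the claws tend to jam. A gusset under it reaches 45 mm in front of the rear face
- lock_pin (a joint): Loose arm's spring lock pin, m pushed in. 0 = out: 6 mm out of the rear face, 17.5 to 24.5 mm below notch; max 8 mm. Spring 9 N at 0, 11 N at 7 mm. 0 before hooking too; the web below the slot pushes it in 4 to 6 mm as the claws enter and the arm slides down; it snaps out in the last 1.5 mm above home. Red stud 30 mm in front of the rear face, across the tube, moves with it
- slot_mark (a point): On the empty upright: slotted front face, centre line, bottom edge of the lower claw's slot (upper claw: top slot) if the channel stood at its highest setting. +x into the upright, z up. The TRUE edge, on which the notch rests when home, lies 0 to 8 mm BELOW this mark (channel set by hand in long screw holes, not measured): feel for it. Claws enter with the notch 11 to 23 mm above the true edge
- upright_empty: Empty upright, left or right of two 180 mm apart. Origin: foot centre, 18 mm above the bench; axes as slot_mark. Zinc channel 40 wide, 28 deep, 224 high, hollow; front wall 4 thick with four slots 10 wide, 34 high, 16 mm webs between. Push the arm in against the pin's spring until the plate meets the wall; friction then holds it up (some 8 to 15 N) till pressed down
- upright_full: The other upright, same make; origin and axes alike. It carries the fitted arm (fixed): 173 mm towards the robot, tube 102 to 127 mm and plate up to 204 mm above the bench. Both stand on a plywood base (18 thick, 250 wide, to 124 mm in front of the slotted faces); plywood back 28 mm behind the faces, 258 mm high
- yellow_cup: Bystander: yellow plastic parts cup standing loose on the rack's base between the uprights, 66 mm across, 46 mm high; origin under its middle
- black_tape: Bystander: black tape roll lying flat, 62 x 59 x 19 mm; origin under its middle
- offcut: Bystander: short steel bar offcut lying on the bench, 20 x 85 x 12 mm; origin under its middle
There are look-alikes about, which are no part of the job. Leave any white look-alike of the part that bears grip alone.

How it is judged:
At the end, for the whole second after the job is handed in: The arm hangs in the empty upright at the marked slots: end plate within 3.5 mm of the wall, centred within 4 mm, from 11 mm below to 3 mm above the mark, square to the face within 0.1 rad, and its lock pin is out again (pushed in less than 1.5 mm), as it can only be when fully home (value of joint lock_pin below 0.0015 m and x of notch in the frame of slot_mark between -0.0035 and 0.002 m and y of notch in the frame of slot_mark between -0.004 and 0.004 m and z of notch in the frame of slot_mark between -0.011 and 0.003 m and angle between the x axis of notch and the x axis of slot_mark, either way round below 0.1 rad); the robot touches nothing.
It fails at once if the arm is forced: contact forces of over 80 N between the loose arm and the empty upright (contact force between loose_arm and upright_empty above 80 N).
It fails at once if a bystander is pushed more than 20 mm (distance of any of yellow_cup, black_tape, offcut from where it was at the start of the episode above 0.02 m).
It also fails if it takes over 61 s, if anything falls off the work surface, if the arm or the gripper's body presses on something with over 40 N, if the wrist force passes 120 N, or if a joint passes its speed limit or range.

## Working session

There is one attempt and no reset: what is moved stays moved. The work goes in short steps, Python scripts to look and compute and a shell command to move; the robot and the scene stay as the last step left them, time stands still between calls to the robot, and variables do not carry over. Pictures are saved under pics/ and viewed, about 8 in all and at most 12, crops included, and the job is handed in when it is done.

```bash
mkdir -p pics
cat > h.py <<'E'
import numpy as np, cv2
from station import *
from scipy.spatial.transform import Rotation as Ro
def ray(name,u,v,c=None):
    c=c or calibration(name); f=192/np.tan(np.radians(c["vfov"])/2)
    x,y=(u-c["cx"]),(v-c["cy"])
    if name=="wrist":
        r=np.hypot(x,y); a=r/f; d=np.array([x/r*np.sin(a),y/r*np.sin(a),np.cos(a)]) if r>0 else np.array([0,0,1.])
    else: d=np.array([x/f,y/f,1.])
    R=np.array(c["R"]); t=np.array(c["t"]); return -R.T@t, R.T@(d/np.linalg.norm(d))
def onplane(name,u,v,z,c=None):
    o,d=ray(name,u,v,c); return o+d*(z-o[2])/d[2]
def tri(*obs):
    A=np.zeros((3,3));b=np.zeros(3)
    for (n,u,v) in obs:
        o,d=ray(n,u,v) if isinstance(n,str) else ray("wrist",u,v,n); P=np.eye(3)-np.outer(d,d);A+=P;b+=P@o
    x=np.linalg.solve(A,b); return x,[np.linalg.norm((np.eye(3)-np.outer(d,d))@(x-o)) for o,d in [ray(n,u,v) if isinstance(n,str) else ray("wrist",u,v,n) for n,u,v in obs]]
def proj(name,X,c=None):
    c=c or calibration(name); f=192/np.tan(np.radians(c["vfov"])/2); p=np.array(c["R"])@X+np.array(c["t"])
    if name=="wrist":
        r=np.hypot(p[0],p[1]);a=np.arctan2(r,p[2]);return c["cx"]+f*a*p[0]/r,c["cy"]+f*a*p[1]/r
    return c["cx"]+f*p[0]/p[2],c["cy"]+f*p[1]/p[2]
def save(name,fn,box=None,s=1):
    im=get_image(name)[:,:,::-1]; cv2.imwrite(f"pics/raw_{fn}.png",im)
    if box: im=im[box[1]:box[3],box[0]:box[2]]
    cv2.imwrite(f"pics/{fn}.png",cv2.resize(im,None,fx=s,fy=s,interpolation=cv2.INTER_CUBIC)); return im
E
python3 - <<'E'
from h import *
a=get_image("scene");b=get_image("top")
for n,i in(("scene",a),("top",b)): cv2.imwrite(f"pics/raw_{n}0.png",i[:,:,::-1])
im=np.vstack([a,b])[:,:,::-1]
cv2.imwrite("pics/a.png",cv2.resize(np.hstack([a,b])[:,:,::-1],(800,300)))
for n in("scene","top","wrist"):
    c=calibration(n);print(n,c["vfov"],c["cx"],c["cy"],np.round(c["R"],3).tolist(),np.round(-np.array(c["R"]).T@np.array(c["t"]),3))
o=get_obs();print({k:np.round(o[k],3) for k in o})
E
```

```text
scene 45.06681267962298 264.2972308373746 191.53544067104548 [[-0.82, -0.572, 0.007], [-0.4, 0.565, -0.722], [0.409, -0.595, -0.692]] [-0.137  1.056  1.337]
top 45.1167784194135 245.17545079348687 193.54369418723363 [[-0.018, -1.0, 0.003], [-0.998, 0.017, -0.064], [0.064, -0.004, -0.998]] [ 0.494 -0.027  1.435]
wrist 65.70646984690485 255.1564975420605 191.0817426402292 [[0.223, -0.975, -0.001], [-0.925, -0.212, 0.315], [-0.307, -0.069, -0.949]] [ 0.217 -0.59   0.373]
{'t': np.float64(0.1), 'q': array([-1.466,  0.053,  1.614,  0.   ,  1.476, -0.119]), 'dq': array([ 0.001, -0.001, -0.004, -0.   ,  0.002,  0.   ]), 'effort': array([ 1.0000e-03, -3.9490e+01, -3.7137e+01, -0.0000e+00,  4.0000e-03,
        0.0000e+00]), 'tool_pos': array([ 0.139, -0.609,  0.238]), 'tool_rot': array([-3.12 , -0.351, -0.   ]), 'contact_force': array([-0.17 , -0.151,  0.078]), 'wrist_torque': array([ 0.01 , -0.014,  0.002]), 'opening': np.float64(0.085)}
```

View pics/a.png

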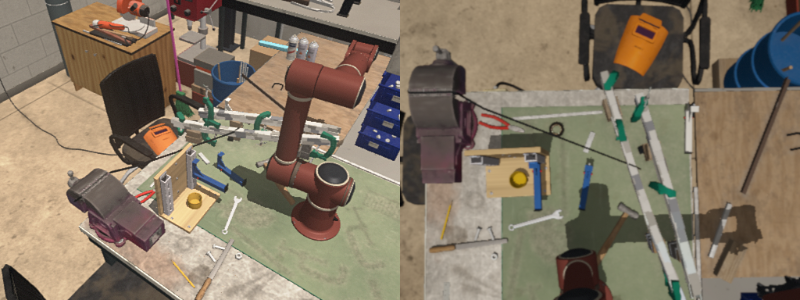

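Overview: the rack is at top px ≈(80–190, 185–255), with the loose blue arm at ≈(237, 235). I need enlarged crops of both views.

Run:
```python
import cv2
a=cv2.imread("pics/raw_top0.png")[170:290,70:270];cv2.imwrite("pics/b.png",cv2.resize(a,None,fx=4,fy=4,interpolation=2))
a=cv2.imread("pics/raw_scene0.png")[170:310,190:350];cv2.imwrite("pics/c.png",cv2.resize(a,None,fx=4,fy=4,interpolation=2))
```

```text
(no output)
```

View pics/b.png

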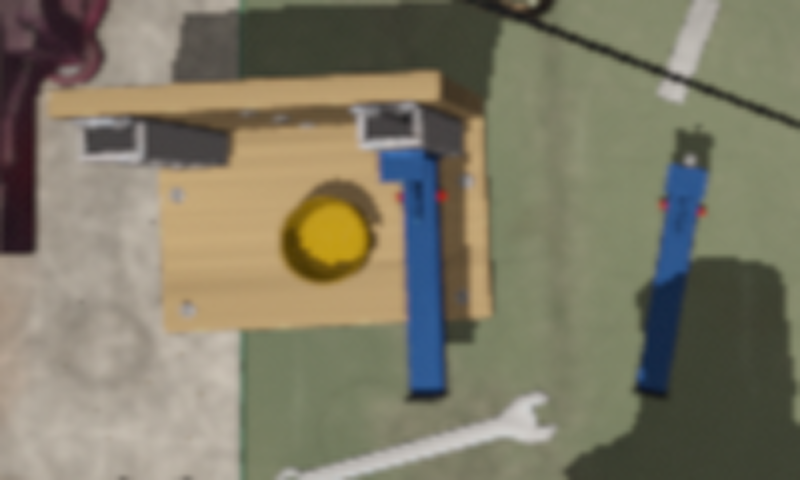

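View pics/c.png

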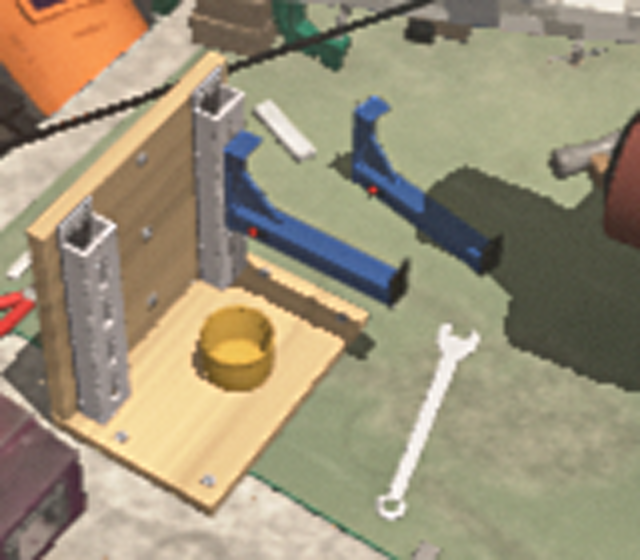

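Views: the empty upright is the left one (top crop channel top 82–144, front edge y≈157; the fitted one is at 358–422, y≈150). The loose arm's cap is at crop (653,388), its tab at (688,180), and the cup lies between the uprights.

Run:
```python
from h import *
T=lambda x,y:("top",70+x/4,170+y/4)
S=lambda x,y:("scene",190+x/4,170+y/4)
P=lambda n,p,z:print(n,np.round(onplane(*p,z),4))
P("cap end z.035",T(653,394),.035)
P("cap end z.0",T(653,394),.0)
P("tube 3/4 L",T(660,270),.025);P("R",T(697,250),.025)
P("tab cen",T(688,180),.102);P("tab L rear",T(670,165),.102);P("R",T(709,168),.102)
print("tab top tri",tri(T(688,180),S(371,105)))
P("emp FL",T(82,157),.242);P("emp FR",T(144,157),.242);P("full FL",T(358,150),.242);P("full FR",T(422,150),.242)
# scene: empty channel front corners top
P("emp FL s",S(73,250),.242);P("emp FR s",S(116,218),.242);P("full FR s",S(243,97),.242)
print(tri(T(82,157),S(73,250)),tri(T(144,157),S(116,218)),tri(T(422,150),S(243,97)))
P("base corner",T(165,330),.018);P("base cornerR",T(490,316),.018)
P("cup",T(330,235),.064)
```

```text
cap end z.035 [0.3587 0.0064 0.035 ]
cap end z.0 [0.3553 0.0072 0.    ]
tube 3/4 L [ 4.51e-01 -2.00e-04  2.50e-02]
R [ 0.4656 -0.0286  0.025 ]
tab cen [ 0.5175 -0.0229  0.102 ]
tab L rear [ 0.5286 -0.0101  0.102 ]
R [ 0.5259 -0.0382  0.102 ]
tab top tri (array([ 0.51860184, -0.02223982,  0.1059365 ]), [np.float64(0.001319157625228524), np.float64(0.0013191576252287167)])
emp FL [0.5367 0.3668 0.242 ]
emp FR [0.536  0.3269 0.242 ]
full FL [0.5382 0.1891 0.242 ]
full FR [0.5374 0.1478 0.242 ]
emp FL s [0.5485 0.3678 0.242 ]
emp FR s [0.5423 0.3222 0.242 ]
full FR s [0.5414 0.1522 0.242 ]
(array([0.54095014, 0.36839853, 0.24617424]), [np.float64(0.005172874448058202), np.float64(0.005172874448058424)]) (array([0.5370384 , 0.3258148 , 0.24827706]), [np.float64(0.0014269335171616599), np.float64(0.0014269335171615272)]) (array([0.53988515, 0.14953921, 0.24024212]), [np.float64(0.0027891375139450164), np.float64(0.0027891375139449987)])
base corner [0.4119 0.3772 0.018 ]
base cornerR [0.4181 0.13   0.018 ]
cup [0.4822 0.2424 0.064 ]
```

```bash
cat >> h.py <<'E'
def rel(p,yaw):
    "shift (cm) and turn in tool axes to reach TCP p, tool down, tool x at yaw"
    o=get_obs(); R0=Ro.from_rotvec(o["tool_rot"]); g=Ro.from_euler('z',yaw)*Ro.from_rotvec([np.pi,0,0])
    print("pos",np.round(o["tool_pos"],4),"shift",np.round(R0.inv().apply(np.array(p)-o["tool_pos"])*100,2),"turn",np.round((R0.inv()*g).as_rotvec(),3),"F",np.round(o["contact_force"],1),"M",np.round(o["wrist_torque"],2),"t",round(o["t"],2),"op",round(o["opening"],4))
E
python3 - <<'E'
from h import *
rel([.425,-.01,.26],np.pi-.18)
rel([.36,-.3,.27],1.5)
E
```

```text
pos [ 0.1387 -0.6088  0.2382] shift [ 41.21 -52.04  -2.08] turn [-0.    -0.003 -2.738] F [-0.2 -0.2  0.1] M [ 0.01 -0.01  0.  ] t 0.1 op 0.0855
pos [ 0.1387 -0.6088  0.2382] shift [ 28.44 -25.21  -3.13] turn [-1.000e-03 -1.000e-03 -1.276e+00] F [-0.2 -0.2  0.1] M [ 0.01 -0.01  0.  ] t 0.1 op 0.0855
```

```bash
python3 -m jog '[[3.5,-3,-3,0,0,-0.12,0],[7,-6,-3,0,0,-0.24,0],[10.5,-9.5,-3,0,0,-0.36,0],[14,-12.5,-3,0,0,-0.48,0],[17.5,-15.5,-3,0,0,-0.6,0],[21,-18.5,-3,0,0,-0.72,0],[24.5,-21.5,-3,0,0,-0.84,0],[28,-25,-3,0,0,-0.96,0]]' 60
python3 - <<'E'
from h import *
rel([.425,-.01,.26],np.pi-.18)
E
```

```text
t: 0.77
tool_pos: [0.3293, -0.3417, 0.2682]
tool_rot: [-2.601, -1.759, -0.002]
contact_force: [1.3, -0.6, 0.7]
opening: 0.0854
pos [ 0.3293 -0.3417  0.2682] shift [34.35 -3.47  0.89] turn [ 1.000e-03 -2.000e-03 -1.772e+00] F [ 1.3 -0.6  0.7] M [-0.03  0.04  0.01] t 0.77 op 0.0854
```

```bash
python3 -m jog '[[4,-0.5,0.5,0,0,-0.12,0],[8,-1,0.5,0,0,-0.24,0],[12,-1.5,0.5,0,0,-0.36,0],[16,-2,1,0,0,-0.48,0],[20,-2.5,1,0,0,-0.6,0],[24,-3,1,0,0,-0.72,0],[28,-3.5,1,0,0,-0.84,0],[32,-3.5,1,0,0,-0.96,0]]'
python3 - <<'E'
from h import *
rel([.42,-.005,.24],np.pi-.18)
E
```

```text
t: 1.43
tool_pos: [0.4154, -0.0295, 0.2586]
tool_rot: [-1.487, -2.766, -0.003]
contact_force: [1.2, -1.0, -0.0]
opening: 0.0851
pos [ 0.4154 -0.0295  0.2586] shift [1.79 1.73 1.86] turn [ 0.002 -0.001 -0.807] F [ 1.2 -1.  -0. ] M [ 0.05 -0.09 -0.02] t 1.43 op 0.0851
```

```bash
python3 -m jog '[[1.8,1.7,1.9,0,0,-0.12,0],[1.8,1.7,1.9,0,0,-0.24,0],[1.8,1.7,1.9,0,0,-0.36,0],[1.8,1.7,1.9,0,0,-0.48,0],[1.8,1.7,1.9,0,0,-0.6,0],[1.8,1.7,1.9,0,0,-0.72,0],[1.8,1.7,1.9,0,0,-0.807,0],[1.8,1.7,1.9,0,0,-0.807,0]]'
python3 - <<'E'
from h import *
rel([.42,-.005,.24],np.pi-.18)
save("wrist","w1",(56,0,456,384),1.5)
for X in ([.434,-.0075,.025],[.518,-.0226,.102]): print(np.array(proj("wrist",np.array(X)))*1.5-[84,0])
E
```

```text
t: 2.1
tool_pos: [0.4194, -0.005, 0.2392]
tool_rot: [-0.279, -3.128, -0.003]
contact_force: [-0.5, 0.1, 0.2]
opening: 0.0853
pos [ 0.4194 -0.005   0.2392] shift [-0.06  0.01 -0.08] turn [ 0.002 -0.001  0.002] F [-0.5  0.1  0.2] M [ 0.07 -0.03  0.05] t 2.1 op 0.0853
[297.41248195 264.02362768]
[297.6623384  406.33573255]
```

View pics/w1.png

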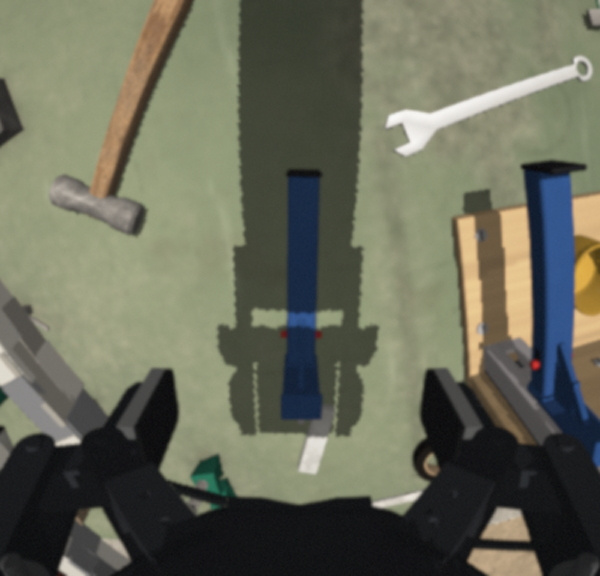

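Wrist view: the arm is centred, with the cap at (304,176), red studs at (301,334), and the tab's rear edge at (281–322, 418). The offcut lies just ahead of the plate.

Run:
```python
from h import *
W=lambda x,y,z:onplane("wrist",(x+84)/1.5,y/1.5,z)
a=W(304,180,.025);b=W(301,334,.0125+.0);t=W(301.5,418,.102);l=W(281,418,.102);r=W(322,418,.102)
print(a,b,t,np.linalg.norm(l-r))
L=W(287.5,220,.025);R=W(320.5,220,.025);print(L,R,np.linalg.norm(L-R))
d=(t-a)[:2];print(np.linalg.norm(d),np.arctan2(d[1],d[0])); d2=(b-a)[:2];print(np.arctan2(d2[1],d2[0])); d3=(L-R)[:2];print(np.arctan2(d3[1],d3[0])+np.pi/2)
u=d/np.linalg.norm(d); print("grip from rear",t[:2]-.095*u)
```

```text
[0.36791584 0.00980571 0.025     ] [ 0.50132159 -0.01661649  0.0125    ] [ 0.52881592 -0.02170971  0.102     ] 0.030234371399759874
[ 0.39692318 -0.00869761  0.025     ] [0.40158814 0.0170401  0.025     ] 0.02615705774962315
0.1639574893027042 -0.1934208206864301
-0.19552849002355993
-0.17930368014166498
grip from rear [ 0.43558744 -0.00344909]
```

Run:
```python
from h import *
rel([.4435,-.0049,.011],np.pi-.194)
```

```text
pos [ 0.4195 -0.005   0.2392] shift [-2.38  0.4  22.82] turn [ 0.002 -0.001  0.013] F [ 0.1 -0.3 -0.2] M [0.   0.03 0.01] t 2.15 op 0.0855
```

```bash
python3 -m jog '[[-0.8,0.2,3,0,0,0.013,0],[-1.6,0.3,6.5,0,0,0.013,0],[-2.4,0.4,10,0,0,0.013,0],[-2.4,0.4,13.5,0,0,0.013,0],[-2.4,0.4,17,0,0,0.013,0],[-2.4,0.4,20,0,0,0.013,0],[-2.4,0.4,22,0,0,0.013,0],[-2.4,0.4,22.6,0,0,0.013,0]]'
python3 - <<'E'
from h import *
rel([.4435,-.0049,.011],np.pi-.194)
E
```

```text
t: 2.82
tool_pos: [0.4401, -0.0043, 0.009]
tool_rot: [-0.307, -3.118, -0.004]
contact_force: [-0.9, -0.8, -0.8]
opening: 0.0856
pos [ 0.4401 -0.0043  0.009 ] shift [-0.34  0.01 -0.2 ] turn [ 0.002 -0.009 -0.003] F [-0.9 -0.8 -0.8] M [-0.05  0.06  0.05] t 2.82 op 0.0856
```

```bash
python3 -m jog '[[-0.3,0,-0.2,0,0,0,0],[-0.3,0,-0.2,0,0,0,120],[-0.3,0,-0.2,0,0,0,255],[-0.3,0,-0.2,0,0,0,255],[-0.3,0,-0.2,0,0,0,255],[-0.3,0,-0.2,0,0,0,255],[-0.3,0,-0.2,0,0,0,255],[-0.3,0,-0.2,0,0,0,255]]' 80
python3 - <<'E'
from h import *
rel([.4435,-.0049,.16],np.pi-.194)
E
```

```text
t: 3.48
tool_pos: [0.4443, -0.0053, 0.0125]
tool_rot: [-0.308, -3.12, -0.004]
contact_force: [-0.2, -0.2, 5.9]
opening: 0.0233
pos [ 0.4443 -0.0053  0.0125] shift [  0.18   0.04 -14.75] turn [ 0.002 -0.006 -0.003] F [-0.2 -0.2  5.9] M [-0.05  0.18  0.02] t 3.48 op 0.0233
```

```bash
python3 -m jog '[[0,0,-1,0,0,0,255],[0,0,-3,0,0,0,255],[0,0,-6,0,0,0,255],[0,0,-9.5,0,0,0,255],[0.5,0,-13,0,0,0,255],[1,0,-16.5,0,0,0,255],[2,0,-20,0,0,0,255],[2,0,-23,0,0,0,255]]'
python3 - <<'E'
from h import *
rel([.42,.347,.245],np.pi+.012)
E
```

```text
t: 4.15
tool_pos: [0.4244, -0.0015, 0.2445]
tool_rot: [-0.307, -3.12, -0.004]
contact_force: [1.0, 0.6, -3.9]
opening: 0.0232
pos [ 0.4244 -0.0015  0.2445] shift [ 7.23 34.1   0.06] turn [ 0.003 -0.007 -0.208] F [ 1.   0.6 -3.9] M [ 0.02 -0.01 -0.06] t 4.15 op 0.0232
```

```bash
python3 -m jog '[[0.5,3,0,0,0,-0.03,255],[1.3,6.5,0,0,0,-0.06,255],[2.2,10.5,0,0,0,-0.09,255],[3,14.5,0,0,0,-0.12,255],[3.8,18.5,0,0,0,-0.15,255],[4.6,22,0,0,0,-0.18,255],[5.5,26,0,0,0,-0.208,255],[6.3,30,0,0,0,-0.208,255]]'
python3 - <<'E'
from h import *
rel([.42,.347,.245],np.pi+.012)
E
```

```text
t: 4.82
tool_pos: [0.4196, 0.3066, 0.2448]
tool_rot: [0.02, -3.133, -0.004]
contact_force: [1.1, -0.3, -3.8]
opening: 0.0237
pos [0.4196 0.3066 0.2448] shift [-0.1   4.03 -0.01] turn [ 0.002 -0.008  0.001] F [ 1.1 -0.3 -3.8] M [ 0.01  0.06 -0.05] t 4.82 op 0.0237
```

```bash
python3 -m jog '[[0,2,0,0,0,0,255],[0,4,0,0,0,0,255],[0,4,0,0,0,0,255],[0,4,0,0,0,0,255]]'
python3 - <<'E'
from h import *
rel([.431,.347,.13],np.pi+.012)
save("wrist","w2",(56,100,456,384),2)
save("top","t2");save("scene","s2")
E
```

```text
t: 5.15
tool_pos: [0.4179, 0.347, 0.2439]
tool_rot: [0.023, -3.131, -0.001]
contact_force: [0.5, -0.7, -3.4]
opening: 0.0231
pos [0.4179 0.347  0.2439] shift [-1.42 -0.03 11.38] turn [ 0.001 -0.01   0.003] F [ 0.5 -0.7 -3.4] M [-0.03  0.06  0.07] t 5.15 op 0.0231
```

View pics/w2.png

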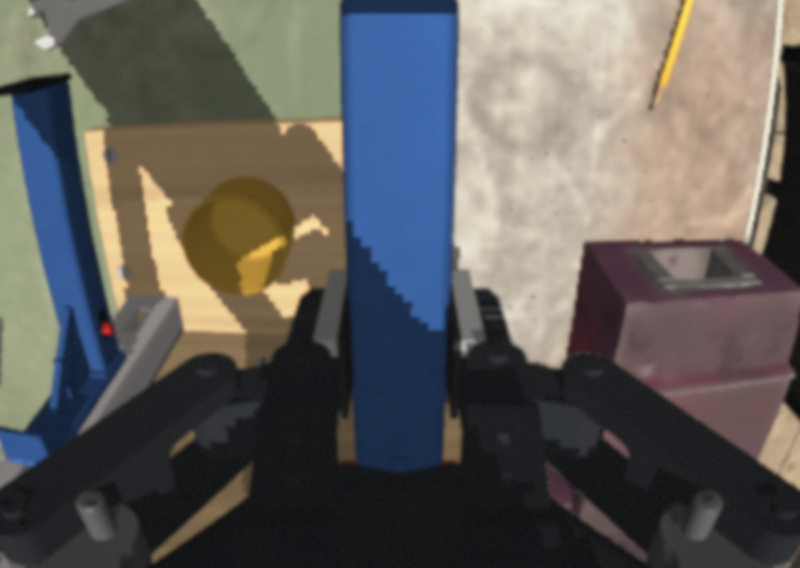

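Run:
```python
import cv2,numpy as np
a=cv2.imread("pics/raw_t2.png")[175:275,60:160];b=cv2.imread("pics/raw_s2.png")[180:290,175:285]
cv2.imwrite("pics/d.png",np.hstack([cv2.resize(a,(400,400),interpolation=2),cv2.resize(b,(400,400),interpolation=2)]))
```

```text
(no output)
```

View pics/d.png

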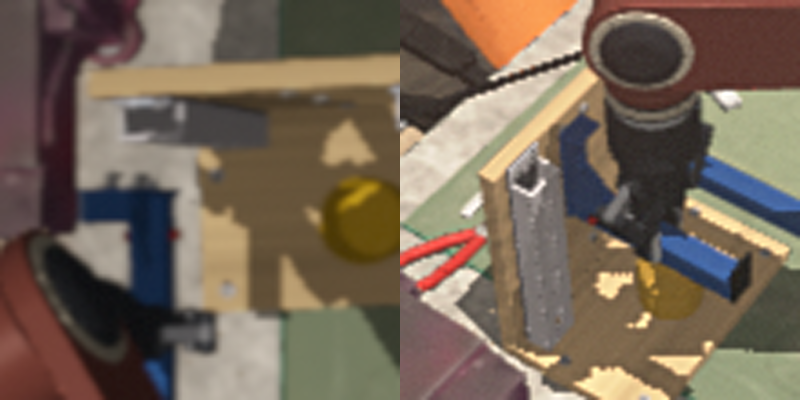

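Run:
```python
from h import *
T=lambda x,y,z:np.round(onplane("top",60+x/4,175+y/4,z),4)
z=.3334
print("tab L,R rear",T(80,190,z),T(130,190,z))
print("upr top F",T(122,143,.242),T(186,146,.242))
print("notch pred",)
o=get_obs();R=Ro.from_rotvec(o["tool_rot"]);p=o["tool_pos"]
x=-R.as_matrix()[:,0];print(p+.087*x, R.as_matrix().round(3))
# scene view tri for channel top corners, scale 110/400
S=lambda x,y:("scene",175+x*.275,180+y*.275)
for a in((513,187),(548,168)):
    a=(a[0]-400,a[1]); print(onplane(*S(*a),.242))
```

```text
tab L,R rear [0.5025 0.3614 0.3334] [0.5019 0.3317 0.3334]
upr top F [0.5329 0.3668 0.242 ] [0.5302 0.3256 0.242 ]
notch pred
[0.50576692 0.34674496 0.24371726] [[-1.    -0.012 -0.009]
 [-0.012  1.     0.002]
 [ 0.009  0.002 -1.   ]]
[0.5569559  0.36828573 0.242     ]
[0.54625878 0.33384515 0.242     ]
```

Top view: tab centre at y≈0.3466, aligned with the empty upright (centre 0.3462). I'll zoom in on the uprights to pin down their height.

Run:
```python
import cv2,numpy as np
a=cv2.imread("pics/raw_scene0.png");t=cv2.imread("pics/raw_top0.png")
A=cv2.resize(a[218:282,202:228],None,fx=9,fy=9,interpolation=2)
B=cv2.resize(a[184:248,236:262],None,fx=9,fy=9,interpolation=2)
C=cv2.resize(t[192:214,86:116],(320,235),interpolation=2);D=cv2.resize(t[190:212,155:185],(320,235),interpolation=2)
R=np.vstack([C,D,np.zeros((576-470,320,3),np.uint8)])
cv2.imwrite("pics/e.png",np.hstack([A,B,R]))
```

```text
(no output)
```

View pics/e.png

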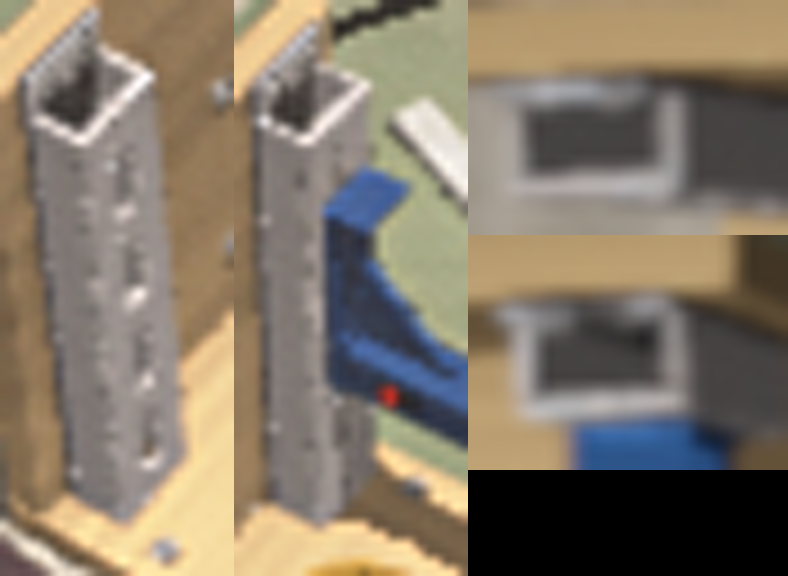

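Run:
```python
from h import *
A=lambda x,y:("scene",202+x/9,218+y/9)
B=lambda x,y:("scene",236+(x-234)/9,184+y/9)
C=lambda x,y:("top",86+(x-468)*30/320,192+y*22/235)
D=lambda x,y:("top",155+(x-468)*30/320,190+(y-235)*22/235)
for n,s,t in(("E FL",A(80,141),C(512,193)),("E FR",A(153,76),C(684,195)),("F FL",B(308,141),D(515,419)),("F FR",B(370,88),D(690,412))): print(n,*tri(s,t))
for n,s in(("E bot L",A(125,521)),("E bot R",A(187,455)),("F bot L",B(322,523))):print(n,onplane(*s,.018))
# heights of slot bottoms: intersect rays with vertical front plane through E
for nm,P0,pts in(("E",[.5375,.3465],[A(80,141),A(125,521),A(153,76),A(127,212),A(138,297),A(148,380),A(152,460)]),("F",[.5415,.168],[B(308,141),B(322,523)])):
  n=np.array([np.cos(.02),np.sin(.02),0])
  for s in pts:
    o,d=ray(*s); k=n@(np.array([*P0,0])-o)/(n@d); print(nm,np.round(o+k*d,4))
# fitted tab: known z .204, corner
print(onplane(*B(327,212),.204),onplane(*B(408,187),.204))
```

```text
E FL [0.53579109 0.36774689 0.24447468] [np.float64(0.0014453936830306393), np.float64(0.0014453936830307625)]
E FR [0.53526638 0.32754071 0.24162966] [np.float64(0.002135243749236298), np.float64(0.002135243749236092)]
F FL [0.53977337 0.1891151  0.24666038] [np.float64(0.0012638429785040903), np.float64(0.001263842978504183)]
F FR [0.54113127 0.14794412 0.24075166] [np.float64(0.0014761448523631874), np.float64(0.001476144852363196)]
E bot L [0.5393046  0.36467675 0.018     ]
E bot R [0.53937128 0.32650914 0.018     ]
F bot L [0.54518905 0.18331701 0.018     ]
E [0.5371 0.3684 0.2447]
E [0.5371 0.3669 0.0223]
E [0.5379 0.3278 0.2407]
E [0.5375 0.3483 0.1868]
E [0.5375 0.347  0.1374]
E [0.5375 0.3461 0.0872]
E [0.5375 0.3483 0.0402]
F [0.5411 0.1895 0.2465]
F [0.5411 0.1886 0.0259]
[0.53871633 0.18225109 0.204     ] [0.52140164 0.15369837 0.204     ]
```

Slot bottoms come out at z≈0.187, 0.137, 0.087 and 0.040, which fits the given pitch. The face is at x≈0.5365, y≈0.3473, yaw≈0.024. Next I descend in front of the upright with the notch at 0.151.

Run:
```python
from h import *
rel([.4275,.3452,.1295],np.pi+.024)
```

```text
pos [0.4188 0.3457 0.2445] shift [-0.98 -0.08 11.49] turn [ 0.002 -0.009 -0.012] F [ 0.1 -0.3 -4. ] M [-0.02  0.07  0.04] t 5.3 op 0.0233
```

```bash
python3 -m jog '[[0,0,2.5,0,-0.003,-0.012,255],[0,0,5,0,-0.003,-0.012,255],[-0.3,-0.1,7.5,0,-0.003,-0.012,255],[-0.6,-0.1,9.5,0,-0.003,-0.012,255],[-0.9,-0.1,11,0,-0.003,-0.012,255],[-0.9,-0.1,11.5,0,-0.003,-0.012,255],[-0.9,-0.1,11.5,0,-0.003,-0.012,255],[-0.9,-0.1,11.5,0,-0.003,-0.012,255]]'
python3 - <<'E'
from h import *
rel([.4375,.3452,.1295],np.pi+.024)
E
```

```text
t: 5.97
tool_pos: [0.4271, 0.3447, 0.1302]
tool_rot: [0.036, -3.136, -0.003]
contact_force: [0.4, 0.7, -3.5]
opening: 0.0233
pos [0.4271 0.3447 0.1302] shift [-1.04  0.03  0.06] turn [ 0.002 -0.005 -0.001] F [ 0.4  0.7 -3.5] M [0.04 0.08 0.01] t 5.97 op 0.0233
```

```bash
python3 -m jog '[[-0.3,0,0,0,0,0,255],[-0.6,0,0,0,0,0,255],[-0.9,0,0,0,0,0,255],[-1.2,0,0,0,0,0,255],[-1.4,0,0,0,0,0,255],[-1.6,0,0,0,0,0,255],[-1.6,0,0,0,0,0,255]]'
python3 - <<'E'
from h import *
rel([.4495,.3452,.1295],np.pi+.024)
E
```

```text
t: 6.55
tool_pos: [0.4433, 0.345, 0.13]
tool_rot: [0.036, -3.136, -0.003]
contact_force: [-0.9, -0.1, -4.2]
opening: 0.0233
pos [0.4433 0.345  0.13  ] shift [-0.62  0.01  0.05] turn [ 0.002 -0.006 -0.001] F [-0.9 -0.1 -4.2] M [-0.03  0.07  0.01] t 6.55 op 0.0233
```

Past where the claws would touch if misaligned, and still free. I continue gently.

```bash
python3 -m jog '[[-0.15,0,0,0,0,0,255],[-0.3,0,0,0,0,0,255],[-0.4,0,0,0,0,0,255],[-0.4,0,0,0,0,0,255]]';python3 -m jog '[[-0.1,0,0,0,0,0,255],[-0.2,0,0,0,0,0,255],[-0.3,0,0,0,0,0,255],[-0.3,0,0,0,0,0,255]]'
python3 - <<'E'
from h import *
rel([.4495,.3452,.1295],np.pi+.024)
E
```

```text
t: 6.88
tool_pos: [0.4451, 0.3451, 0.1296]
tool_rot: [0.036, -3.13, -0.002]
contact_force: [-9.6, -0.8, 0.7]
opening: 0.0234
t: 7.22
tool_pos: [0.4458, 0.3452, 0.1292]
tool_rot: [0.037, -3.124, -0.0]
contact_force: [-9.9, -0.6, 0.6]
opening: 0.0234
pos [0.4458 0.3452 0.1292] shift [-0.37 -0.01 -0.03] turn [ 0.    -0.018 -0.   ] F [-9.9 -0.6  0.6] M [-0.1   1.29  0.01] t 7.22 op 0.0234
```

```bash
python3 -m jog '[[-0.2,0,0,0,0.01,0,255],[-0.4,0,0,0,0.015,0,255],[-0.6,0,0,0,0.015,0,255],[-0.6,0,0,0,0.015,0,255],[-0.6,0,0,0,0.015,0,255]]'
python3 - <<'E'
from h import *
rel([.4495,.3452,.1295],np.pi+.024)
save("scene","s3");save("top","t3")
import cv2
a=cv2.imread("pics/raw_s3.png")[195:275,195:275];b=cv2.imread("pics/raw_t3.png")[185:245,70:130]
cv2.imwrite("pics/f.png",np.hstack([cv2.resize(a,(400,400),interpolation=2),cv2.resize(b,(400,400),interpolation=2)]))
E
```

```text
t: 7.63
tool_pos: [0.4481, 0.3453, 0.1285]
tool_rot: [0.038, -3.099, 0.003]
contact_force: [-15.2, -1.2, 2.0]
opening: 0.0238
pos [0.4481 0.3453 0.1285] shift [-0.14 -0.01 -0.11] turn [-0.001 -0.042  0.001] F [-15.2  -1.2   2. ] M [-0.17  1.59  0.02] t 7.63 op 0.0238
```

View pics/f.png

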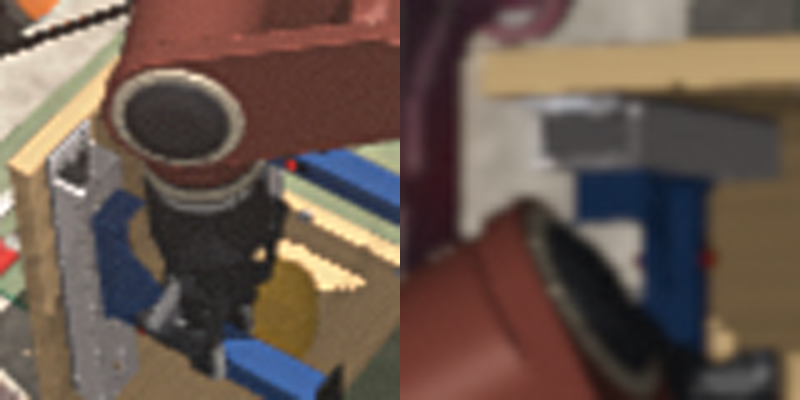

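Scene and top views show the plate square in front of the upright with its upper part at the wall. The tool has pitched about 0.04 rad under the pin's push, so I level it while pushing on.

```bash
python3 -m jog '[[-0.3,0,0,0,-0.02,0,255],[-0.5,0,0,0,-0.04,0,255],[-0.6,0,0,0,-0.06,0,255],[-0.6,0,0,0,-0.06,0,255],[-0.6,0,0,0,-0.06,0,255]]'
python3 - <<'E'
from h import *
rel([.4495,.3452,.1295],np.pi+.024)
E
```

```text
t: 8.15
tool_pos: [0.4494, 0.3452, 0.126]
tool_rot: [-0.04, 3.134, -0.005]
contact_force: [-12.3, 0.6, -3.2]
opening: 0.0236
pos [0.4494 0.3452 0.126 ] shift [-0.01  0.   -0.35] turn [-0.003  0.007  0.002] F [-12.3   0.6  -3.2] M [0.04 2.01 0.06] t 8.15 op 0.0236
```

```bash
python3 -m jog '[[-0.3,0,0,0,-0.01,0,255],[-0.5,0,0,0,-0.02,0,255],[-0.7,0,0,0,-0.02,0,255],[-0.7,0,0,0,-0.02,0,255],[-0.7,0,0,0,-0.02,0,255]]'
python3 - <<'E'
from h import *
rel([.4495,.3452,.1295],np.pi+.024)
E
```

```text
t: 8.57
tool_pos: [0.4494, 0.3452, 0.124]
tool_rot: [-0.042, 3.132, -0.009]
contact_force: [-23.4, -2.5, 5.9]
opening: 0.0232
pos [0.4494 0.3452 0.124 ] shift [-0.01  0.   -0.55] turn [-0.006  0.009  0.003] F [-23.4  -2.5   5.9] M [-0.22  3.22 -0.04] t 8.57 op 0.0232
```

Hard stop at x=0.4494, so the plate is on the wall as predicted. I ease it down a little in the grip so the hooks catch.

```bash
python3 -m jog '[[-0.2,0,0.2,0,0,0,255],[-0.2,0,0.4,0,0,0,255],[-0.2,0,0.6,0,0,0,255],[-0.2,0,0.6,0,0,0,255]]'
python3 - <<'E'
from h import *
rel([.4495,.3452,.1295],np.pi+.024)
E
```

```text
t: 8.9
tool_pos: [0.4489, 0.3455, 0.1176]
tool_rot: [-0.043, 3.138, -0.01]
contact_force: [-8.7, 0.7, -0.4]
opening: 0.0234
pos [0.4489 0.3455 0.1176] shift [-0.07 -0.03 -1.19] turn [-0.006  0.003  0.003] F [-8.7  0.7 -0.4] M [ 0.07  1.33 -0.  ] t 8.9 op 0.0234
```

```bash
python3 -m jog '[[-0.1,0,0.2,0,0,0,255],[-0.1,0,0.4,0,0,0,255],[-0.1,0,0.4,0,0,0,255],[-0.1,0,0.4,0,0,0,255]]'; python3 -m jog '[[0.1,0,0,0,0,0,255],[0.2,0,0,0,0,0,255],[0.3,0,0,0,0,0,255],[0.3,0,0,0,0,0,255]]';python3 - <<'E'
from h import *
rel([.4495,.3452,.1295],np.pi+.024)
E
```

```text
t: 9.23
tool_pos: [0.4494, 0.3456, 0.1135]
tool_rot: [-0.044, 3.139, -0.009]
contact_force: [-3.7, 1.1, -2.2]
opening: 0.0236
t: 9.57
tool_pos: [0.448, 0.3456, 0.1141]
tool_rot: [-0.043, 3.135, -0.008]
contact_force: [4.9, 0.3, -4.3]
opening: 0.0234
pos [0.448  0.3456 0.1141] shift [-0.16 -0.05 -1.54] turn [-0.005  0.006  0.004] F [ 4.9  0.3 -4.3] M [ 0.06 -0.41  0.04] t 9.57 op 0.0234
```

Hooked: pulling back gives only 1.4 mm of play, then resists. I keep easing down to feel for the stop.

```bash
python3 -m jog '[[-0.1,0,0.2,0,0,0,255],[-0.1,0,0.4,0,0,0,255],[-0.1,0,0.4,0,0,0,255],[-0.1,0,0.4,0,0,0,255]]'; python3 -m jog '[[0,0,0.2,0,0,0,255],[0,0,0.4,0,0,0,255],[0,0,0.4,0,0,0,255],[0,0,0.4,0,0,0,255]]'
```

```text
t: 9.9
tool_pos: [0.4493, 0.3459, 0.1121]
tool_rot: [-0.043, 3.134, -0.008]
contact_force: [-5.0, -3.2, 6.7]
opening: 0.0237
t: 10.23
tool_pos: [0.4494, 0.3461, 0.1119]
tool_rot: [-0.042, 3.135, -0.008]
contact_force: [-10.8, -6.5, 16.9]
opening: 0.0234
```

Stop felt at TCP z≈0.112 (notch ≈0.133). Now I relax, open part way and go straight up.

```bash
python3 -m jog '[[0,-0.05,-0.05,0,0,0,255],[0,-0.05,-0.05,0,0,0,100],[0,-0.05,-0.05,0,0,0,100],[0,-0.05,-0.05,0,0,0,100],[0,-0.05,-0.05,0,0,0,100],[0,-0.05,-0.05,0,0,0,100]]'
python3 - <<'E'
from h import *
rel([.4495-.01,.3452,.25],np.pi+.024)
E
```

```text
t: 10.73
tool_pos: [0.4494, 0.3456, 0.1121]
tool_rot: [-0.042, 3.135, -0.009]
contact_force: [0.0, 1.1, -0.4]
opening: 0.0519
pos [0.4494 0.3456 0.1121] shift [  0.91  -0.09 -13.79] turn [-0.006  0.006  0.003] F [ 0.   1.1 -0.4] M [ 0.   -0.04  0.03] t 10.73 op 0.0519
```

```bash
python3 -m jog '[[0.2,-0.1,-2,0,0,0,100],[0.4,-0.1,-5,0,0,0,100],[0.4,-0.1,-8.5,0,0,0,100],[0.4,-0.1,-12,0,0,0,255],[0.4,-0.1,-14.5,0,0,0,255],[0.4,-0.1,-14.5,0,0,0,255],[0.4,-0.1,-14.5,0,0,0,255],[0.4,-0.1,-14.5,0,0,0,255]]'
python3 - <<'E'
from h import *
rel([.521,.3473,.235],np.pi+.024)
save("scene","s4");save("top","t4");save("wrist","w4")
a=cv2.imread("pics/raw_s4.png")[195:275,195:275];b=cv2.imread("pics/raw_w4.png")[184:384,156:356]
cv2.imwrite("pics/g.png",np.hstack([cv2.resize(a,(400,400),interpolation=2),cv2.resize(b,(400,400),interpolation=2)]))
E
```

```text
t: 11.4
tool_pos: [0.4442, 0.345, 0.256]
tool_rot: [-0.042, 3.137, -0.01]
contact_force: [-1.0, -0.6, -0.2]
opening: 0.0004
pos [0.4442 0.345  0.256 ] shift [-7.68  0.03  2.13] turn [-0.006  0.005  0.003] F [-1.  -0.6 -0.2] M [ 0.   -0.03  0.03] t 11.4 op 0.0004
```

View pics/g.png

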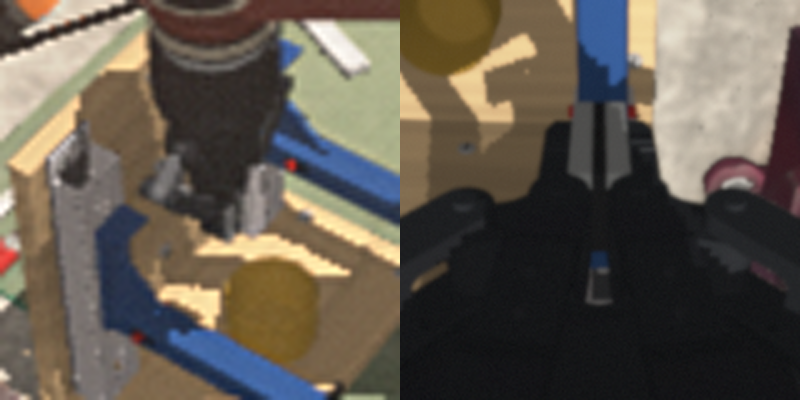

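The arm hangs by itself, its plate on the upright. Now I press on the tab with the closed fingers.

```bash
python3 -m jog '[[-3,0,0,0,0,0,255],[-6,0,0,0,0,0,255],[-7.6,0,0.5,0,0,0,255],[-7.6,0.1,2,0,0,0,255],[-7.6,0.1,2.5,0,0,0,255],[-7.6,0.1,3,0,0,0,255],[-7.6,0.1,3.5,0,0,0,255],[-7.6,0.1,3.8,0,0,0,255]]'
python3 - <<'E'
from h import *
rel([.521,.3473,.2096],np.pi+.024)
E
```

```text
t: 12.22
tool_pos: [0.5186, 0.3475, 0.2157]
tool_rot: [-0.043, 3.14, -0.013]
contact_force: [-0.1, 0.8, 0.1]
opening: 0.0004
pos [0.5186 0.3475 0.2157] shift [-0.24 -0.02  0.61] turn [-0.008  0.001  0.004] F [-0.1  0.8  0.1] M [ 0.04  0.02 -0.02] t 12.22 op 0.0004
```

```bash
python3 -m jog '[[-0.2,0,0.2,0,0,0,255],[-0.2,0,0.4,0,0,0,255],[-0.2,0,0.6,0,0,0,255],[-0.2,0,0.8,0,0,0,255],[-0.2,0,0.8,0,0,0,255]]'; python3 -m jog '[[0,0,0.2,0,0,0,255],[0,0,0.4,0,0,0,255],[0,0,0.4,0,0,0,255],[0,0,0.4,0,0,0,255]]'
```

```text
t: 12.63
tool_pos: [0.5205, 0.3479, 0.2111]
tool_rot: [-0.044, 3.139, -0.011]
contact_force: [-6.0, -2.4, 10.1]
opening: -0.0
t: 12.97
tool_pos: [0.521, 0.3484, 0.211]
tool_rot: [-0.044, 3.137, -0.009]
contact_force: [-5.1, -1.3, 11.9]
opening: 0.0002
```

```bash
python3 -m jog '[[0.1,0,0.2,0,0,0,255],[0.1,0,0.4,0,0,0,255],[0.1,0,0.6,0,0,0,255],[0.1,0,0.7,0,0,0,255],[0.1,0,0.7,0,0,0,255],[0.1,0,0.7,0,0,0,255]]'; python3 -m jog '[[0,0,0.3,0,0,0,255],[0,0,0.6,0,0,0,255],[0,0,0.9,0,0,0,255],[0,0,0.9,0,0,0,255],[0,0,0.9,0,0,0,255]]'
```

```text
t: 13.47
tool_pos: [0.5209, 0.3492, 0.2109]
tool_rot: [-0.044, 3.132, -0.005]
contact_force: [-9.3, -5.7, 22.1]
opening: -0.0001
t: 13.88
tool_pos: [0.5223, 0.3505, 0.2107]
tool_rot: [-0.045, 3.127, 0.0]
contact_force: [-11.7, -4.7, 28.7]
opening: 0.0001
```

Firm stop: no movement between 12 and 29 N. I back off and check the red stud (pin state) with the wrist camera.

```bash
python3 -m jog '[[0,0,-1,0,0,0,255],[0,0,-3,0,0,0,255],[2,0,-5,0,0,0,255],[5,-2,-7,0,0,0,255],[8.5,-4,-9,0,0,0,255],[12,-6,-11,0,0,0,255],[15,-8,-12,0,0,0,255],[15,-8,-12,0,0,0,255]]'; python3 -m jog '[[2,0,0,0,0,0,255],[2,0,0,0,0,0,255],[2,0,0,0,0,0,255]]';python3 - <<'E'
from h import *
import json
rel([.38,.26,.33],np.pi+.024)
c=calibration("wrist");json.dump({k:np.array(c[k]).tolist() for k in c},open("c5.json","w"))
save("wrist","w5",(120,120,460,375),2.35);save("scene","s5")
E
```

```text
t: 14.55
tool_pos: [0.3702, 0.2647, 0.3326]
tool_rot: [-0.045, 3.12, 0.005]
contact_force: [-0.0, 0.8, 0.4]
opening: 0.0
t: 14.8
tool_pos: [0.3501, 0.2643, 0.332]
tool_rot: [-0.046, 3.119, 0.006]
contact_force: [0.3, 0.5, 0.0]
opening: -0.0001
pos [0.3501 0.2643 0.332 ] shift [-2.97 -0.51  0.26] turn [0.003 0.022 0.005] F [0.3 0.5 0. ] M [-0.   -0.02 -0.  ] t 14.8 op -0.0001
```

View pics/w5.png

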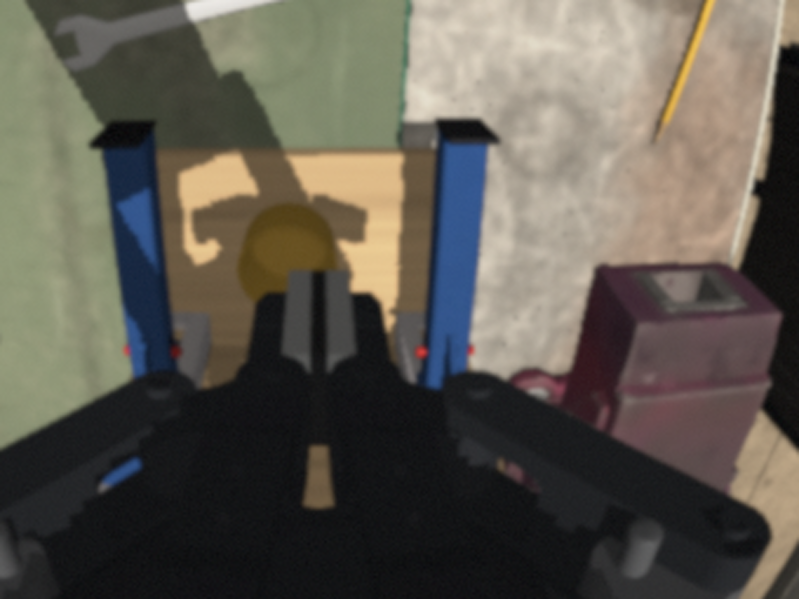

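Symmetric view: the studs are at rows ≈351 (fitted) and ≈351 (loose), and the caps' lower edges at ≈147 and ≈143. I compute stud-to-cap distances for both.

Run:
```python
from h import *
import json
c=json.load(open("c5.json"));im=cv2.imread("pics/raw_w5.png").astype(int)
m=((im[:,:,2]>im[:,:,1]+70)&(im[:,:,2]>im[:,:,0]+60)&(im[:,:,1]<90)).astype(np.uint8)
m[:250]=0;m[290:]=0;m[:,340:]=0
n,l,s,ce=cv2.connectedComponentsWithStats(m);st=[ce[i] for i in range(1,n) if s[i,4]>=2];print(np.round(st,2),s[1:,4])
st=sorted(st,key=lambda p:p[0])
g=lambda p,z:onplane("wrist",p[0],p[1],z,c)
blue=im[:,:,0]-im[:,:,2]
for nm,pair,u0,zc in(("fit",st[:2],(132+120*2.35)/2.35,.1145),("loose",st[-2:],(463+120*2.35)/2.35,.112)):
    cols=range(int(u0)-4,int(u0)+5);vs=[]
    for u in cols:
        p=blue[165:200,u];h=(p[:8].min()+p[20:].mean())/2;i=np.where(p>h)[0][0];vs.append((u,165+i-(p[i]-h)/(p[i]-p[i-1])))
    vs=np.array(vs);cap=g(vs.mean(0),zc+.0125)
    S=[g(p,zc) for p in pair];mid=(S[0]+S[1])/2
    print(nm,"cap",cap.round(4),"studs",np.round(S,4).tolist(),"dist",np.round(np.linalg.norm((mid-cap)[:2]),4),"yaw",np.round(np.arctan2(*(mid-cap)[[1,0]]),3))
```

```text
[[173.5  268.5 ]
 [298.88 269.41]
 [320.   268.5 ]] [ 2 17  2]
fit cap [0.3769 0.1699 0.127 ] studs [[0.5139, 0.1519, 0.1145], [0.5078, 0.3334, 0.1145]] dist 0.1524 yaw 0.498
loose cap [0.371  0.3421 0.1245] studs [[0.5096, 0.3339, 0.112], [0.5082, 0.3651, 0.112]] dist 0.138 yaw 0.054
```

The stud-to-cap distance is 138 mm on the loose arm and about 137 mm on the fitted, locked arm. A pin still pushed in would shorten it by 4–6 mm, so the pin is out. The robot is clear, so I hand in.

```bash
python3 -c "
from station import *
print(get_obs()['contact_force'],get_obs()['t']);print(finish_job())"
```

```text
[-0.86767436  0.01233498 -1.40526787] 14.9
the job is handed in; nothing more can be done
None
```

The loose blue arm now hangs by itself in the empty (left) upright, level with the fitted arm. I handed the job in at about 15 s; `finish_job` gives no verdict, so these are my own checks.

**What I did:** I gripped the arm by its tube and pushed it in against the pin's spring until the plate met the wall. I then eased it down to the stop, let go, and pressed the tab with closed fingers. The highest force reading was about 29 N.

**Last checks:**
- **Hooked:** pulling back gave about 1.4 mm of play, then it resisted.
- **Home:** on the tab it did not move between 12 and 29 N. The notch sits at about z = 0.133 m by the grip height. The tab contact read about 1.4 mm higher than that predicts.
- **Lock pin:** the wrist picture puts the red stud about 138 mm from the end cap, against 137 mm on the fitted arm, so the pin is out. The image code found only one of the fitted arm's two studs, so I worked out that 137 mm by hand from the one it found. I did not test the lock by lifting the arm.
- **Height doubt:** the scene camera had put the slot edge at about 0.137 m, some 4 mm above where the arm stopped. The arm's height in the grip was inferred, not measured.
- **Bystanders:** the cup was in view at the end and looked unmoved. I touched none of the three, but did not re-measure the tape roll or the offcut.

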